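# Find the loose cover of the gas box and push it open

### The arm

A 7-joint arm with a two-finger parallel gripper is mounted at the origin on a cart in front of the work surface, level with it; the furniture and walls round the work are solid. World frame = base frame: x ahead of the robot, y to its left, z up, the work surface at z = 0. Lengths are in m, angles in rad, forces in N, time in s.
With the tool pointing down it reaches from about 0.425 to 0.95 m from the base axis. Payload 4.7 kg.
Tool frame: the origin (TCP) lies between the finger pads; the fingertips stand 8 mm ahead of it and the grasp point (between the pads) lies 11 mm behind it (ctrl.tips_ahead is the distance from the TCP to the fingertips, in m); z points along the fingers, y is the line along which they close (so a half turn about z gives the same grasp; the last joint's range is limited). The gripper opens to 87 mm and grips with 3 to 60 N. Pads are 19 mm wide; open, the fingers measure 117 mm over their backs; the gripper's body (75 mm by 190 mm) begins 51 mm behind the grasp point.
Start: joints at [1.182, 0.469, -0.049, 1.532, 0.024, 1.141, -0.082], TCP at [0.238, -0.632, 0.231] pointing down, gripper open.
Joint ranges: [-2.59, 2.59], [-0.33, 1.99], [-1.39, 1.29], [0.1, 2.45], [-1.04, 4.18], [0.21, 1.99], [-2.66, 2.66]. Speed limits (rad/s): [2.57, 2.57, 3.14, 3.14, 3.14, 3.14, 3.14].

### API

Orientations are given as a unit quaternion [x, y, z, w].
In Python, from workcell import sensors, imaging, job, ctrl gives the robot as it stands.
- The arm moves only by the tool play_rows, never from a script. Its argument "series" is a list of rows, each an object of numbers: "dx", "dy", "dz": the shift along the world's x, y, z in m; "roll": the turn about the world's z in rad. A call has 1 to 8 rows; each row is the pose to reach, as a shift and turn from the pose commanded when the call began; what a row does not reach only later rows make up. A row lasts 1/12 s, in which the tool goes at most 41.7 mm and 7.16 degrees, less where a joint would pass 70% of its speed; a pose out of reach is approached as far as the arm can. A call with a gripper value outside its range is refused whole. "fingers" is the opening, from 0 (shut) to 1 (fully open), set as the call begins (left out, the last holds). The fingers move at their own pace and stop on an object; "force" is the grip in N (left out, the last holds). Time passes only in rows, so rows that repeat a pose let the fingers close. It gives the time, the measured TCP pose, the force, the opening and the grip force at its end, in the units of the state.
- sensors.read_state(): the state, without advancing time (a new reading comes with each control period).
- imaging.camera(name): name is "scene" or "side" or "wrist"; returns (picture, depth): 480x640x3 uint8, blue, green, red; 480x640 float32, m along the optical axis (not along the pixel's ray), 0 where there is no reading.
- imaging.camera_model(name): a dict with "mtx" (3x3 intrinsics, pixels), "position" and "orientation" of the camera in the world. Camera axes: x right, y up, looking along -z (the intrinsics and any distortion apply to the point x, -y, -z); pixel columns grow to the right and rows downward; lengths in m; the calibration is good to about 2 mm. A picture is of the moment at which its call begins: read the wrist's pose just before it. camera_model takes no time and is no camera call; for the wrist camera it gives the pose at the moment of the call.
- job.finish_job(): hands the job in; it is judged then, once.
The state is a dict: "time_s": time; "joints": joint angles; "joint_vel": joint speeds; "tau": joint torques, N m; "tool_pos": TCP position; "tcp_rot": TCP orientation; "force": force on the tool from outside, world axes, zero at the start; "wrist_torque": the same for the moment, N m; "grip_width": opening from 0.0 (shut) to 1.0 (fully open); "gripper_force": force on a finger pad.
Only numpy, scipy, OpenCV 4.12 (cv2) and the standard library are available. Lean on these libraries where they do the work, as an engineer would, in place of code of your own. Each camera call takes 0.05 s, during which the arm holds its last target. There are 200 camera calls.

### The job

One of the four identical covers on the gas box was left unfastened. With the fingertips, press gently on the end of each cover away from its raised rib, one after another, until you find the one that rocks; then push that cover fully open to the left by its rib, so that the needle valve below can be reached. Only press and push: do not lift the cover, and leave the other things where they lie.

Things in the scene. Friction and masses are not known exactly. Their poses are not given: they have to be found in the camera images.
- gas_box: gas box: fixed 156 x 316 mm aluminium base plate, 12 mm high, with four identical white bays (72 mm in x, 130 mm in y, 50 mm high) in two rows of two, 45 mm aisle between the left and right pair. Origin: centre of its underside, on the table; x runs away from the robot across the rows, y to the left along the rows, z up; turned up to 0.2 rad from the world axes.
- press_1 (a point): where to press the front right cover: on its upper face when shut and level, on the centreline, 16 mm from its right (-y) end. Fixed to the box, does not move with the cover. Cover: grey plate 54 mm in box x, 72 mm in box y, 5 mm thick, upper face 73 mm above the table and 2 mm above the two slide rails beside it (57 mm apart inside).
- press_2 (a point): where to press the front left cover: on its upper face when shut and level, on the centreline, 16 mm from its right (-y) end. Fixed to the box, does not move with the cover. Near its left (+y) end each cover has a raised finger rib across it: 50 mm long, 7 mm thick, standing 13 mm above the plate.
- press_3 (a point): where to press the rear right cover: on its upper face when shut and level, on the centreline, 16 mm from its right (-y) end. Fixed to the box, does not move with the cover. All four covers look alike; which one is loose changes.
- press_4 (a point): where to press the rear left cover: on its upper face when shut and level, on the centreline, 16 mm from its right (-y) end. Fixed to the box, does not move with the cover. The four bays stand in fixed places on the box.
- rib_1 (a point): middle of the pushing face (right, -y side) of the front right cover's rib when shut: 79 mm above the table, 6 mm above the plate, 46.5 mm to the left (+y) of press_1; the rib's top is 86 mm above the table. Fixed to the box, does not move with the cover.
- rib_2 (a point): middle of the pushing face (right, -y side) of the front left cover's rib when shut: 79 mm above the table, 6 mm above the plate, 46.5 mm to the left (+y) of press_2; the rib's top is 86 mm above the table. Fixed to the box, does not move with the cover.
- rib_3 (a point): middle of the pushing face (right, -y side) of the rear right cover's rib when shut: 79 mm above the table, 6 mm above the plate, 46.5 mm to the left (+y) of press_3; the rib's top is 86 mm above the table. Fixed to the box, does not move with the cover.
- rib_4 (a point): middle of the pushing face (right, -y side) of the rear left cover's rib when shut: 79 mm above the table, 6 mm above the plate, 46.5 mm to the left (+y) of press_4; the rib's top is 86 mm above the table. Fixed to the box, does not move with the cover.
- cover_tilt (a joint): rocking of the one loose cover, whichever of the four it is: 0 rad level, 0.12 rad when its right end is pressed fully down (the pressing place then 3 mm lower). Gives from about 1 N, fully down at about 4 N at the pressing place, springs back when released. Axis along box x, 28 mm left of the pressing place. The other three covers are screwed down and do not give.
- cover_slide (a joint): sliding of the loose cover: 0 m shut, 0.045 m fully open (end stop), to the left (+y of the box). It drags with about 2 N and stays where it is left.
- cover_lift (a joint): height of the loose cover off its rails: 0 m resting; only its weight (about 2.5 N) holds it down.
- usb: black USB key, 56 x 18 x 10 mm, lying on the base plate in the aisle between the bays; a bystander to leave alone. Origin: centre of its underside.
- tape: white roll of label tape, 60 mm across, 19 mm high, on the table at the right of the box; a bystander to leave alone. Origin: centre of its underside.
- timer: white bench timer, 66 x 62 x 18 mm, on the table at the left of the box; a bystander to leave alone. Origin: centre of its underside.
- filters: flat white filter pack, 90 x 55 x 10 mm, on the table in front of the box; a bystander to leave alone. Origin: centre of its underside.
- small_dish: small clear dish, 36 mm across, 12 mm high, on the table behind the box; a bystander to leave alone. Origin: centre of its underside.
- tweezers: tweezers, 11 x 134 x 9 mm, on the table in front of the box; a bystander to leave alone. Origin: centre of its underside.

How it is judged:
By the outcome, as a careful person would: the job done as asked, in the order asked, and still so for the second after the job is handed in, with the robot touching nothing.
It also fails if it takes over 48 s, if anything falls off the work surface, if the arm or the gripper's body presses on something with over 40 N, if the wrist force passes 120 N, or if a joint passes its speed limit or range.

## Working session

There is one attempt and no reset: what is moved stays moved. The work goes in short steps, Python scripts to look and compute and a tool call to move; the robot and the scene stay as the last step left them, time stands still between calls to the robot, and variables do not carry over. Pictures are saved under pics/ and viewed, at most 10 in all, crops included, and the job is handed in when it is done.

Besides the shell and the picture viewer there is one more tool, called after "Call:" in YAML: its name, and indented under it one key for each argument. play_rows: Moves the arm, as the interface text tells. Its arguments: {"type":"object","properties":{"series":{"type":"array"},"fingers":{"type":"number"},"force":{"type":"number"}},"required":["series"]}

```bash
mkdir -p pics
cat > h.py <<'E'
import numpy as np,cv2
from workcell import sensors,imaging,job,ctrl
from scipy.spatial.transform import Rotation as R
def cloud(name):
    m=imaging.camera_model(name); im,d=imaging.camera(name)
    K=np.array(m['mtx']); v,u=np.mgrid[:480,:640]
    p=np.stack([(u-K[0,2])/K[0,0]*d,-(v-K[1,2])/K[1,1]*d,-d],-1)
    P=p@R.from_quat(m['orientation']).as_matrix().T+np.array(m['position'])
    P[d==0]=np.nan
    return im,d,P
E
python3 - <<'E'
from h import *
for n in ['scene','side']:
    im,d,P=cloud(n); cv2.imwrite(f'pics/{n}.png',im); np.save(n,P); m=imaging.camera_model(n); print(n,m)
s=sensors.read_state();print({k:s[k] for k in ['time_s','tool_pos','tcp_rot','force','grip_width']},ctrl.tips_ahead)
E
```

```text
scene {'mtx': array([[456.83303243,   0.        , 319.2509564 ],
       [  0.        , 456.83303243, 239.61212408],
       [  0.        ,   0.        ,   1.        ]]), 'position': array([0.13099599, 0.22250168, 0.70986782]), 'orientation': array([-0.13467893,  0.31711489,  0.86877932, -0.35569964])}
side {'mtx': array([[573.22950891,   0.        , 329.02158996],
       [  0.        , 573.22950891, 247.01923397],
       [  0.        ,   0.        ,   1.        ]]), 'position': array([0.4085955 , 0.80153915, 0.43722246]), 'orientation': array([-0.02893227,  0.57579403,  0.81588955, -0.04414063])}
{'time_s': 0.1, 'tool_pos': array([ 0.23750881, -0.63130099,  0.22963388]), 'tcp_rot': array([ 9.83860750e-01,  1.78933815e-01, -1.71710485e-04, -8.27289762e-04]), 'force': array([-0.28855526,  0.20870496,  0.13103219]), 'grip_width': 1.000763097901189} 0.008
```

View pics/scene.png

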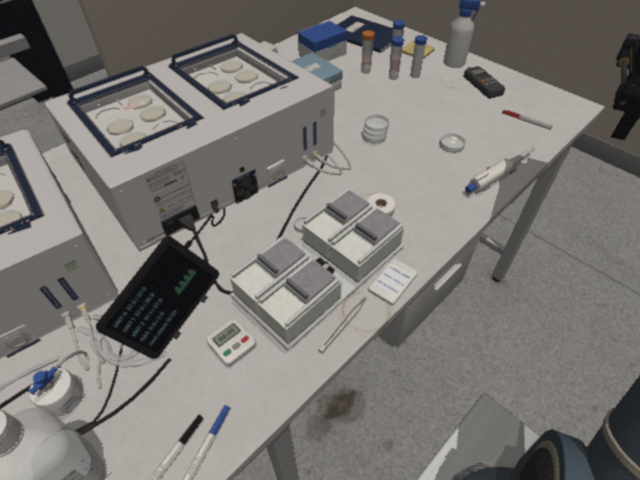

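View pics/side.png

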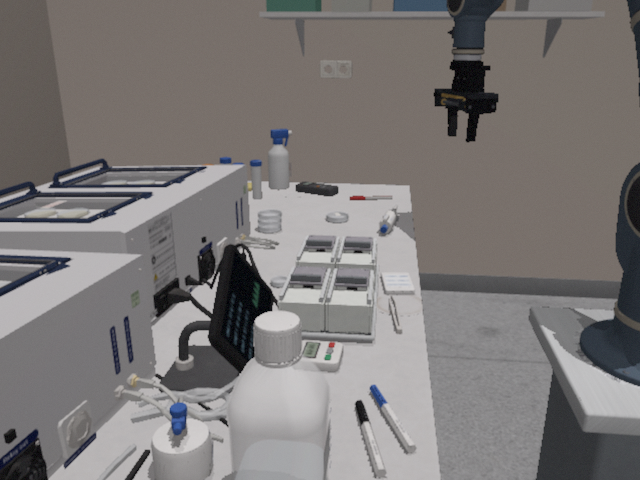

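The scene view shows the box at about (315,265). The grey covers are at roughly (285,257), (315,280), (350,207) and (378,227), each at the right end of its bay. The timer is at (232,342), the filters at (393,282), the tweezers at (343,322) and the tape at (380,205).

Run:
```python
from h import *
P=np.load('scene.npy'); im=cv2.imread('pics/scene.png')
roi=np.zeros((480,640),bool); roi[185:350,225:408]=1
z=P[...,2]
print(np.histogram(z[roi],bins=np.arange(-.01,.11,.005)))
m=roi&(z>.062)&(z<.095)
g=im.astype(int).mean(-1)
mm=m&(g<150)&(g>70)
print(np.histogram(g[m],bins=range(0,256,15)))
n,l,st,c=cv2.connectedComponentsWithStats(cv2.morphologyEx(mm.astype(np.uint8),cv2.MORPH_OPEN,np.ones((3,3))))
for i in range(1,n):
    if st[i,4]>60:
        q=P[l==i]; 
        r=cv2.minAreaRect((q[:,:2]*1000).astype(np.float32)); print(st[i],c[i].round(),np.median(q,0).round(4),r)
q=P[m]; print('bays',cv2.minAreaRect((q[:,:2]*1000).astype(np.float32)))
b=roi&(z>.006)&(z<.09); 
big=cv2.resize(im[180:350,220:410],None,fx=4,fy=3.5,interpolation=cv2.INTER_CUBIC); cv2.imwrite('pics/crop.png',big)
```

```text
(array([  51, 1977, 9407,  695, 2600, 1227,  701,  367,  375,  375,  399,
        369,  391,  398, 3493,  789, 3905,  962,  210,  263,    0,    0,
          0]), array([-0.01 , -0.005,  0.   ,  0.005,  0.01 ,  0.015,  0.02 ,  0.025,
        0.03 ,  0.035,  0.04 ,  0.045,  0.05 ,  0.055,  0.06 ,  0.065,
        0.07 ,  0.075,  0.08 ,  0.085,  0.09 ,  0.095,  0.1  ,  0.105]))
(array([   0,   25,   10,  129,  133,  240,  548,  751, 2859,  524,  517,
        981, 2012,  313,    0,    0,    0]), array([  0,  15,  30,  45,  60,  75,  90, 105, 120, 135, 150, 165, 180,
       195, 210, 225, 240, 255]))
[323 191  46  33 766] [347. 206.] [ 0.535  -0.2556  0.0743] ((537.6404418945312, -256.9515380859375), (60.620357513427734, 74.2488784790039), 1.7279399633407593)
[352 209  47  35 838] [376. 225.] [ 0.4619 -0.2558  0.0744] ((469.06524658203125, -256.3472595214844), (69.25992584228516, 73.2496109008789), 1.5715491771697998)
[ 255  238   49   40 1021] [280. 257.] [ 0.5348 -0.0799  0.0743] ((537.5133056640625, -81.34740447998047), (60.14570999145508, 72.89481353759766), 0.9016459584236145)
[ 282  260   53   44 1147] [309. 281.] [ 0.4611 -0.0807  0.0743] ((465.0807189941406, -81.84013366699219), (62.2597541809082, 73.94757080078125), 2.290377616882324)
bays ((589.239990234375, -145.13897705078125), (326.47705078125, 304.49920654296875), 0.05553538724780083)
```

View pics/crop.png

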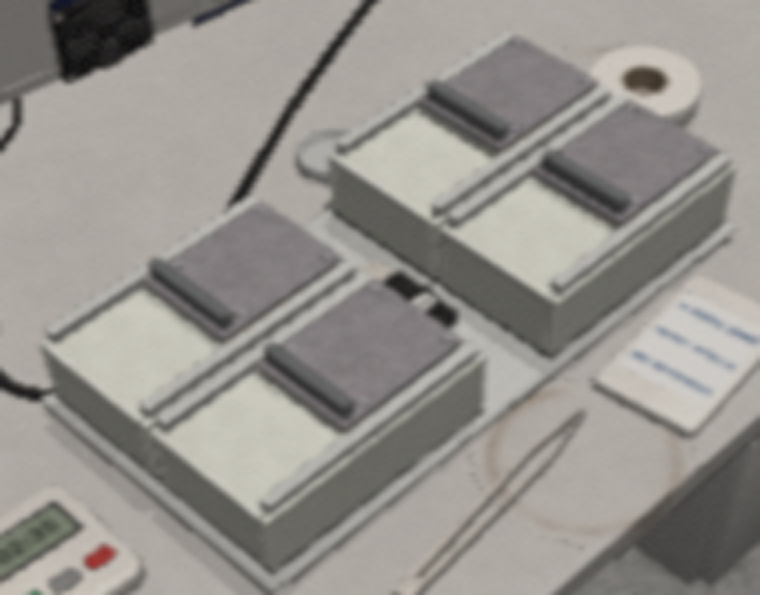

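The four covers are visible, each with its rib at its left end, and the box yaw is near zero. Next I'll refine the rib positions and yaw, and check for tall obstacles.

Run:
```python
from h import *
P=np.load('scene.npy'); z=P[...,2]
roi=np.zeros((480,640),bool); roi[185:350,225:408]=1
m=(roi&(z>.082)&(z<.092)).astype(np.uint8)
n,l,st,c=cv2.connectedComponentsWithStats(m)
for i in range(1,n):
    if st[i,4]>15:
        q=P[l==i]; print('rib',st[i,4],c[i].round(),q.mean(0).round(4),'y',np.percentile(q[:,1],[3,97]).round(4),'x',np.percentile(q[:,0],[3,97]).round(4), 'slope',np.polyfit(q[:,0],q[:,1],1)[0].round(3))
# plates
im=cv2.imread('pics/scene.png'); g=im.astype(int).mean(-1)
m=(roi&(abs(z-.0743)<.003)&(g<150)).astype(np.uint8); m=cv2.morphologyEx(m,cv2.MORPH_OPEN,np.ones((3,3)))
n,l,st,c=cv2.connectedComponentsWithStats(m)
for i in range(1,n):
    if st[i,4]>60:
        q=P[l==i]; print('pl',q.mean(0).round(4),'y',np.percentile(q[:,1],[1,99]).round(4),'x',np.percentile(q[:,0],[1,99]).round(4),'z',np.median(q[:,2]).round(4))
# base/bay front walls yaw: points with z .02-.055
w=P[roi&(z>.02)&(z<.055)&(P[...,0]<.46)]; print('frontwall slope',np.polyfit(w[:,1],w[:,0],1), len(w))
for n in ['scene','side']:
    Q=np.load(n+'.npy').reshape(-1,3); Q=Q[(Q[:,2]>.1)&(Q[:,0]<.9)&(Q[:,0]>.35)&(Q[:,1]>-.45)&(Q[:,1]<.25)]
    Q=Q[~((Q[:,2]>.5))]
    if len(Q): print(n,'tall',len(Q),Q.min(0),Q.max(0),'min x for |y|',[(y,Q[abs(Q[:,1]-y)<.03][:,0].min().round(3)) for y in np.arange(-.4,.25,.06) if (abs(Q[:,1]-y)<.03).any()])
```

```text
rib 87 [337. 210.] [ 0.5357 -0.2261  0.0853] y [-0.2298 -0.2232] x [0.5142 0.5587] slope 0.003
rib 102 [367. 230.] [ 0.4614 -0.2262  0.0852] y [-0.2304 -0.2228] x [0.4395 0.4852] slope 0.0
rib 107 [267. 263.] [ 0.5348 -0.0512  0.0855] y [-0.0548 -0.0484] x [0.5126 0.5594] slope 0.01
rib 117 [297. 287.] [ 0.4612 -0.0514  0.0855] y [-0.0551 -0.0485] x [0.4395 0.4854] slope 0.008
pl [ 0.5353 -0.2643  0.0743] y [-0.292  -0.2342] x [0.5096 0.564 ] z 0.0743
pl [ 0.4617 -0.2645  0.0744] y [-0.2924 -0.2345] x [0.4363 0.4899] z 0.0744
pl [ 0.5351 -0.0869  0.0742] y [-0.1163 -0.0487] x [0.5096 0.5645] z 0.0742
pl [ 0.4618 -0.0884  0.0743] y [-0.1174 -0.0605] x [0.436  0.4892] z 0.0743
frontwall slope [0.0074814  0.43183163] 1338
scene tall 30824 [ 0.58179218 -0.43049638  0.10000303] [0.89998647 0.24999997 0.19635699] min x for |y| [(np.float64(-0.4), np.float64(0.713)), (np.float64(-0.34), np.float64(0.713)), (np.float64(-0.28), np.float64(0.727)), (np.float64(-0.22000000000000003), np.float64(0.733)), (np.float64(-0.16000000000000003), np.float64(0.739)), (np.float64(-0.10000000000000003), np
[... 221 characters left out ...]
 (np.float64(0.19999999999999996), np.float64(0.592))]
side tall 22191 [ 0.58402547 -0.42599424  0.10000225] [0.89999259 0.249997   0.19225809] min x for |y| [(np.float64(-0.4), np.float64(0.712)), (np.float64(-0.34), np.float64(0.712)), (np.float64(-0.28), np.float64(0.726)), (np.float64(-0.22000000000000003), np.float64(0.732)), (np.float64(-0.16000000000000003), np.float64(0.739)), (np.float64(-0.10000000000000003), np.float64(0.746)), (np.float64(-0.040000000000000036), np.float64(0.634)), (np.float64(0.019999999999999962), np.float64(0.584)), (np.float64(0.07999999999999996), np.float64(0.585)), (np.float64(0.14), np.float64(0.589)), (np.float64(0.19999999999999996), np.float64(0.592))]
```

Call:
play_rows:
  series:
    - {"dx":0.028,"dy":0.03,"dz":0,"roll":0.11}
    - {"dx":0.048,"dy":0.06,"dz":0,"roll":0.22}
    - {"dx":0.07,"dy":0.09,"dz":0,"roll":0.33}
    - {"dx":0.09,"dy":0.12,"dz":0,"roll":0.44}
    - {"dx":0.11,"dy":0.15,"dz":0,"roll":0.55}
    - {"dx":0.13,"dy":0.18,"dz":0,"roll":0.66}
    - {"dx":0.15,"dy":0.21,"dz":0,"roll":0.77}
    - {"dx":0.17,"dy":0.24,"dz":0,"roll":0.88}
  fingers: 0
  force: 20

```text
time_s: 0.77
tool_pos: [0.4081, -0.39, 0.2303]
tcp_rot: [0.812, 0.583, -0.0, -0.0]
force: [1.7, 0.4, -0.3]
grip_width: 0.477
gripper_force: 0.0
```

Call:
play_rows:
  series:
    - {"dx":0.014,"dy":0.03,"dz":0,"roll":0.11}
    - {"dx":0.028,"dy":0.06,"dz":-0.02,"roll":0.22}
    - {"dx":0.042,"dy":0.09,"dz":-0.045,"roll":0.33}
    - {"dx":0.0537,"dy":0.1137,"dz":-0.075,"roll":0.33}
    - {"dx":0.0537,"dy":0.1137,"dz":-0.11,"roll":0.33}
    - {"dx":0.0537,"dy":0.1137,"dz":-0.13,"roll":0.33}
    - {"dx":0.0537,"dy":0.1137,"dz":-0.13,"roll":0.33}
    - {"dx":0.0537,"dy":0.1137,"dz":-0.13,"roll":0.33}

```text
time_s: 1.43
tool_pos: [0.4608, -0.2778, 0.0998]
tcp_rot: [0.707, 0.707, -0.0, -0.001]
force: [0.1, -0.6, -0.5]
grip_width: 0.008
gripper_force: 0.0
```

Run:
```python
from h import *
s=sensors.read_state();print(s)
im,d=imaging.camera('wrist');cv2.imwrite('pics/w1.png',im)
```

```text
{'time_s': 1.4333, 'joints': array([ 0.78563855,  0.43808203, -0.40676753,  1.96549048,  0.2385806 ,
        0.78677737,  0.24214159]), 'joint_vel': array([ 0.01276947, -0.04040588, -0.00792736, -0.04200288, -0.00225023,
       -0.00095406,  0.00175521]), 'tau': array([-3.42520634e-01, -3.97819698e+01, -3.51402372e+00, -1.66593343e+01,
       -3.23644211e-02,  9.67803109e-02, -1.33246626e-02]), 'tool_pos': array([ 0.46076677, -0.27780783,  0.09978848]), 'tcp_rot': array([ 7.07469669e-01,  7.06742508e-01, -2.30096089e-04, -1.28108342e-03]), 'force': array([ 0.11641066, -0.59256509, -0.48728326]), 'wrist_torque': array([-0.02893974, -0.04959922, -0.06711731]), 'gripper_force': 0.0, 'grip_width': 0.008184835127844375}
```

View pics/w1.png

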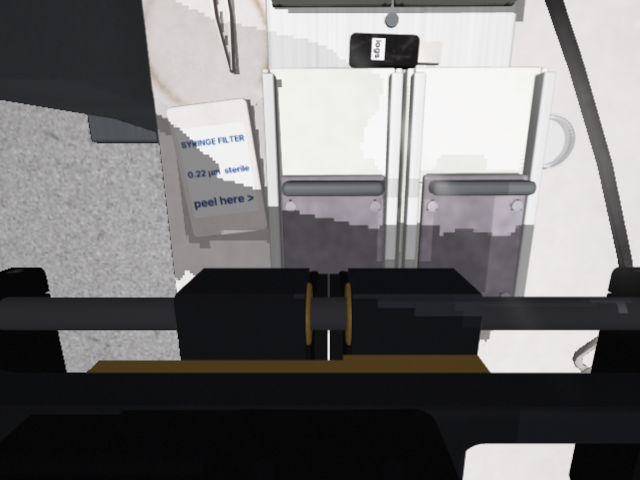

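The wrist view shows the front-right cover at columns 280–385 with the tips near column 330, so they're centred. The rib is at row 187 and the cover is intact. Now I'll press gently.

Call:
play_rows:
  series:
    - {"dx":0.0008,"dy":0.001,"dz":-0.01}
    - {"dx":0.0008,"dy":0.001,"dz":-0.015}
    - {"dx":0.0008,"dy":0.001,"dz":-0.017}
    - {"dx":0.0008,"dy":0.001,"dz":-0.018}
    - {"dx":0.0008,"dy":0.001,"dz":-0.018}
    - {"dx":0.0008,"dy":0.001,"dz":-0.018}

```text
validation failed for argument at $.se...
```

Call:
play_rows:
  series:
    - {"dx":0.001,"dy":0.001,"dz":-0.01,"roll":0}
    - {"dx":0.001,"dy":0.001,"dz":-0.015,"roll":0}
    - {"dx":0.001,"dy":0.001,"dz":-0.017,"roll":0}
    - {"dx":0.001,"dy":0.001,"dz":-0.018,"roll":0}
    - {"dx":0.001,"dy":0.001,"dz":-0.018,"roll":0}
    - {"dx":0.001,"dy":0.001,"dz":-0.018,"roll":0}

```text
time_s: 1.98
tool_pos: [0.4625, -0.2772, 0.0828]
tcp_rot: [0.707, 0.707, 0.0, 0.0]
force: [-1.5, -0.3, 0.1]
grip_width: 0.006
gripper_force: 0.0
```

Call:
play_rows:
  series:
    - {"dx":0,"dy":0,"dz":-0.001,"roll":0}
    - {"dx":0,"dy":0,"dz":-0.002,"roll":0}
    - {"dx":0,"dy":0,"dz":-0.002,"roll":0}
    - {"dx":0,"dy":0,"dz":-0.002,"roll":0}

```text
time_s: 2.32
tool_pos: [0.4627, -0.2772, 0.0814]
tcp_rot: [0.707, 0.707, -0.0, 0.0]
force: [-1.0, 0.2, 5.5]
grip_width: 0.003
gripper_force: 2.8
```

Cover 1 is firm: 5.5 N at the level height. Next is the rear right cover.

Call:
play_rows:
  series:
    - {"dx":0,"dy":0,"dz":0.02,"roll":0}
    - {"dx":0.035,"dy":0.001,"dz":0.02,"roll":0}
    - {"dx":0.073,"dy":0.001,"dz":0.02,"roll":0}
    - {"dx":0.073,"dy":0.001,"dz":0.012,"roll":0}
    - {"dx":0.073,"dy":0.001,"dz":0.005,"roll":0}
    - {"dx":0.073,"dy":0.001,"dz":0.003,"roll":0}
    - {"dx":0.073,"dy":0.001,"dz":0.003,"roll":0}

```text
time_s: 2.9
tool_pos: [0.5334, -0.276, 0.0822]
tcp_rot: [0.708, 0.707, -0.001, -0.002]
force: [-0.3, -0.5, 0.2]
grip_width: 0.002
gripper_force: 0.0
```

Call:
play_rows:
  series:
    - {"dx":0,"dy":0,"dz":-0.001,"roll":0}
    - {"dx":0,"dy":0,"dz":-0.002,"roll":0}
    - {"dx":0,"dy":0,"dz":-0.003,"roll":0}
    - {"dx":0,"dy":0,"dz":-0.003,"roll":0}
    - {"dx":0,"dy":0,"dz":-0.003,"roll":0}

```text
time_s: 3.32
tool_pos: [0.5349, -0.2765, 0.0814]
tcp_rot: [0.708, 0.707, -0.0, 0.0]
force: [-3.2, 0.6, 6.0]
grip_width: 0.006
gripper_force: 2.8
```

Cover 3 is firm. Next is the rear left cover.

Call:
play_rows:
  series:
    - {"dx":0,"dy":0,"dz":0.035,"roll":0}
    - {"dx":0,"dy":0.035,"dz":0.035,"roll":0}
    - {"dx":0,"dy":0.075,"dz":0.035,"roll":0}
    - {"dx":0,"dy":0.115,"dz":0.035,"roll":0}
    - {"dx":0,"dy":0.15,"dz":0.035,"roll":0}
    - {"dx":0,"dy":0.175,"dz":0.02,"roll":0}
    - {"dx":0,"dy":0.175,"dz":0.006,"roll":0}
    - {"dx":0,"dy":0.175,"dz":0.003,"roll":0}

```text
time_s: 3.98
tool_pos: [0.5341, -0.0989, 0.0822]
tcp_rot: [0.706, 0.708, -0.001, -0.001]
force: [-0.6, -0.2, 0.3]
grip_width: 0.003
gripper_force: 0.0
```

Call:
play_rows:
  series:
    - {"dx":0,"dy":0,"dz":0,"roll":0}
    - {"dx":0,"dy":0,"dz":-0.001,"roll":0}
    - {"dx":0,"dy":0,"dz":-0.002,"roll":0}
    - {"dx":0,"dy":0,"dz":-0.003,"roll":0}
    - {"dx":0,"dy":0,"dz":-0.003,"roll":0}
    - {"dx":0,"dy":0,"dz":-0.003,"roll":0}

```text
time_s: 4.48
tool_pos: [0.5359, -0.1024, 0.0814]
tcp_rot: [0.708, 0.706, 0.0, 0.001]
force: [-0.8, -2.4, 4.7]
grip_width: 0.003
gripper_force: 2.6
```

Cover 4 is firm. I'll check the front left cover.

Call:
play_rows:
  series:
    - {"dx":0,"dy":0,"dz":0.02,"roll":0}
    - {"dx":-0.035,"dy":0,"dz":0.02,"roll":0}
    - {"dx":-0.073,"dy":0,"dz":0.02,"roll":0}
    - {"dx":-0.073,"dy":0,"dz":0.012,"roll":0}
    - {"dx":-0.073,"dy":0,"dz":0.005,"roll":0}
    - {"dx":-0.073,"dy":0,"dz":0.003,"roll":0}
    - {"dx":-0.073,"dy":0,"dz":0.003,"roll":0}

```text
time_s: 5.07
tool_pos: [0.4633, -0.101, 0.0832]
tcp_rot: [0.707, 0.707, 0.0, -0.0]
force: [-0.2, -0.1, 0.3]
grip_width: 0.003
gripper_force: 0.0
```

Call:
play_rows:
  series:
    - {"dx":0,"dy":0,"dz":-0.001,"roll":0}
    - {"dx":0,"dy":0,"dz":-0.002,"roll":0}
    - {"dx":0,"dy":0,"dz":-0.003,"roll":0}
    - {"dx":0,"dy":0,"dz":-0.003,"roll":0}
    - {"dx":0,"dy":0,"dz":-0.003,"roll":0}

```text
time_s: 5.48
tool_pos: [0.4634, -0.1011, 0.0809]
tcp_rot: [0.707, 0.707, 0.001, 0.001]
force: [1.5, -0.2, 1.6]
grip_width: 0.005
gripper_force: 1.0
```

Call:
play_rows:
  series:
    - {"dx":0,"dy":0,"dz":-0.001,"roll":0}
    - {"dx":0,"dy":0,"dz":-0.002,"roll":0}
    - {"dx":0,"dy":0,"dz":-0.002,"roll":0}
    - {"dx":0,"dy":0,"dz":-0.002,"roll":0}

```text
time_s: 5.82
tool_pos: [0.4634, -0.1016, 0.0792]
tcp_rot: [0.708, 0.707, 0.001, 0.001]
force: [0.5, -0.9, 5.7]
grip_width: 0.006
gripper_force: 3.0
```

Cover 2 (front left) gives by more than 2 mm, so it's the loose one. I'll come off, let it spring back, then push its rib left.

Call:
play_rows:
  series:
    - {"dx":0,"dy":0,"dz":0.004,"roll":0}
    - {"dx":0,"dy":0,"dz":0.012,"roll":0}
    - {"dx":-0.001,"dy":0.01,"dz":0.01,"roll":0}
    - {"dx":-0.001,"dy":0.02,"dz":0.008,"roll":0}
    - {"dx":-0.001,"dy":0.028,"dz":0.007,"roll":0}
    - {"dx":-0.001,"dy":0.032,"dz":0.007,"roll":0}
    - {"dx":-0.001,"dy":0.032,"dz":0.007,"roll":0}

```text
time_s: 6.4
tool_pos: [0.4609, -0.0673, 0.0852]
tcp_rot: [0.706, 0.708, -0.0, -0.001]
force: [0.2, -0.0, -0.2]
grip_width: 0.006
gripper_force: 0.0
```

Call:
play_rows:
  series:
    - {"dx":0,"dy":0.004,"dz":0,"roll":0}
    - {"dx":0,"dy":0.008,"dz":0,"roll":0}
    - {"dx":0,"dy":0.011,"dz":0,"roll":0}
    - {"dx":0,"dy":0.014,"dz":0,"roll":0}
    - {"dx":0,"dy":0.017,"dz":0,"roll":0}
    - {"dx":0,"dy":0.02,"dz":0,"roll":0}
    - {"dx":0,"dy":0.02,"dz":0,"roll":0}

```text
time_s: 6.98
tool_pos: [0.4612, -0.0484, 0.0855]
tcp_rot: [0.707, 0.707, 0.0, -0.0]
force: [0.3, -0.9, -0.3]
grip_width: 0.003
gripper_force: 0.2
```

Call:
play_rows:
  series:
    - {"dx":0,"dy":0.004,"dz":0,"roll":0}
    - {"dx":0,"dy":0.008,"dz":0,"roll":0}
    - {"dx":0,"dy":0.012,"dz":0,"roll":0}
    - {"dx":0,"dy":0.016,"dz":0,"roll":0}
    - {"dx":0,"dy":0.02,"dz":0,"roll":0}
    - {"dx":0,"dy":0.024,"dz":0,"roll":0}
    - {"dx":0,"dy":0.026,"dz":0,"roll":0}
    - {"dx":0,"dy":0.026,"dz":0,"roll":0}

```text
time_s: 7.65
tool_pos: [0.4615, -0.022, 0.0856]
tcp_rot: [0.707, 0.707, 0.0, -0.0]
force: [0.1, 0.4, -0.1]
grip_width: 0.002
gripper_force: 0.0
```

Call:
play_rows:
  series:
    - {"dx":0,"dy":0.001,"dz":0,"roll":0}
    - {"dx":0,"dy":0.002,"dz":0,"roll":0}
    - {"dx":0,"dy":0.003,"dz":0,"roll":0}
    - {"dx":0,"dy":0.004,"dz":0,"roll":0}
    - {"dx":0,"dy":0.004,"dz":0,"roll":0}
    - {"dx":0,"dy":0.004,"dz":0,"roll":0}

```text
time_s: 8.15
tool_pos: [0.4616, -0.0214, 0.0856]
tcp_rot: [0.708, 0.706, -0.001, 0.001]
force: [0.5, -6.8, -0.5]
grip_width: 0.001
gripper_force: 3.5
```

It has reached the end stop: 6.8 N with no further travel. Backing off and checking.

Call:
play_rows:
  series:
    - {"dx":0,"dy":-0.01,"dz":0,"roll":0}
    - {"dx":0,"dy":-0.016,"dz":0.005,"roll":0}
    - {"dx":0,"dy":-0.02,"dz":0.04,"roll":0}
    - {"dx":0,"dy":-0.06,"dz":0.075,"roll":0}
    - {"dx":0,"dy":-0.1,"dz":0.1,"roll":0}
    - {"dx":0,"dy":-0.14,"dz":0.12,"roll":0}
    - {"dx":0,"dy":-0.18,"dz":0.14,"roll":0}
    - {"dx":0,"dy":-0.18,"dz":0.14,"roll":0}

```text
time_s: 8.82
tool_pos: [0.462, -0.204, 0.2286]
tcp_rot: [0.709, 0.705, 0.001, 0.003]
force: [0.3, 0.0, 0.6]
grip_width: 0.007
gripper_force: 0.0
```

Run:
```python
from h import *
im,d,P=cloud('scene'); z=P[...,2]
cv2.imwrite('pics/end.png',cv2.resize(im[160:370,200:430],None,fx=3,fy=2.8))
roi=np.zeros((480,640),bool); roi[185:350,225:408]=1
n,l,st,c=cv2.connectedComponentsWithStats((roi&(z>.082)&(z<.092)).astype(np.uint8))
for i in range(1,n):
    if st[i,4]>15: print(st[i,4],P[l==i].mean(0).round(4))
s=sensors.read_state();print(s['time_s'],s['tool_pos'],s['force'])
```

```text
92 [ 0.536  -0.2258  0.0853]
101 [ 0.4618 -0.2262  0.0853]
104 [ 0.5353 -0.0514  0.0855]
123 [ 0.4613 -0.0067  0.0855]
8.8667 [ 0.46252788 -0.20751376  0.22964392] [ 0.89927184 -2.87990719  0.63852971]
```

View pics/end.png

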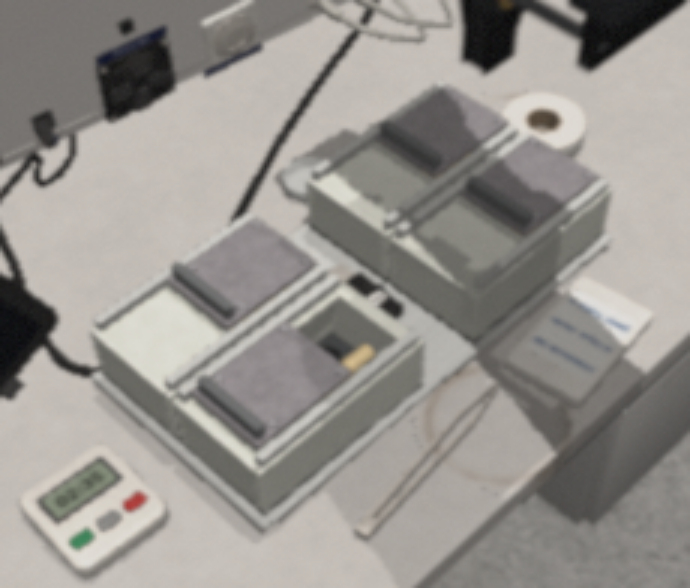

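The picture shows the front-left cover, around (275,380), fully open with the valve exposed at (345,350). Its rib moved 44.7 mm, everything else is in place and the arm is clear.

```bash
python3 -c "
from h import *
print(job.finish_job())"
```

```text
the job is handed in; nothing more can be done
None
```

The front left cover was the loose one; I pushed it open to its end stop (44.7 mm measured), leaving the needle valve exposed and nothing else moved, and handed the job in at about 9 s.

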